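Load and start the ball mill

TASK

Load the bench ball mill and start it: lift the hinged feed tray by its orange bar handle until all three steel balls have rolled along the guide rail into the groove, then lower the tray fully back down. Slide the clear shutter all the way over the groove towards the mill's front, and then press the green key gently but firmly, holding it down for half a second before letting go. Do not press the red key, spill a ball or disturb the carton, dropper bottle and sample cup nearby.

Things in the scene. Friction and masses are not known exactly. Their poses are not given: they have to be found in the camera images.
- mill: White bench ball mill, fixed to the bench, 130 (x) x 280 (y) mm; a blue stripe runs round it. Origin on the bench under the middle of the machine (body spans its own y -173 to +107 mm). At yaw 0 its axes are the world's: own -x is the front (towards the robot), +y the tray end, -y the key end. Own y from -84 to 0 mm is a block with top 74 mm high, with the V groove sunk in it; -173 to -84 mm is the key deck, top 52 mm high.
- tray_handle (a point): Centre of the tray's handle: an orange round bar 13 mm thick and 60 mm long, lying along the mill's own x axis on two thin arms, 165 mm from the hinge axis, free air below it down to the bench; about 51 mm above the bench with the tray down. The tray's rear wall is 50 mm from the bar towards the mill and its top stands about 14 mm higher than the bar's centre. The bar moves on a circle round the hinge.
- tray_hinge (a point): Middle of the tray's hinge axis (fixed, along the mill's own x), 55 mm above the bench, at the tray's groove end. The blue tray reaches 115 mm from it in the mill's +y; inside it is 84 mm wide with 19 mm deep walls and a slanting guide rail that leads to a 25 mm wide exit at its front corner, right at the head of the groove.
- tray (a joint): Tilt of the feed tray, rad: 0 = down (its floor then falls 0.07 rad away from the groove, so the balls wait at the handle end), grows as the handle end is lifted, stop at 0.7. Between 0.4 and 0.55 the balls roll into the groove within a second or two. Let go, it falls back to 0 under its weight (about 250 g).
- groove_mid (a point): On the bottom line of the V groove, half-way along the part where the three balls come to rest. The groove runs along the mill's own y, falls gently to its closed -y end (end face at own y = -75 mm), and holds the balls one behind another with their centres at about own x = -30 mm, y = -66, -48 and -30 mm, z = 51 to 56 mm.
- shutter (a joint): Slide of the clear shutter, m: 0 = parked at the rear, 0.058 = stop, fully over the groove; it grows as the shutter moves in the mill's own -x (towards the front). About 1 N of friction; stays where left.
- shutter_knob (a point): Middle of the upright black grip on the shutter: 12 mm (mill's x) x 30 mm (y), 24 mm tall; this point lies 10 mm below its top and 14 mm above its foot plate.
- start_key_top (a point): Centre of the top face of the green round key (white triangle), 26 mm across, flat and level, 5 mm proud of its black surround and 60 mm above the bench. The green and red keys lie 52 mm apart along the mill's own x on the key deck; which is in front differs from run to run.
- start_key (a joint): Travel of the green key, m: 0 = released, 0.002 = bottomed. Stiff spring, 5 N per mm: it switches from 4 N on, bottoms at about 10 N and is harmed above 25 N. Springs back when released.
- stop_key_top (a point): Centre of the top face of the red round key (white square), same make as the green one. Leave it alone.
- stop_key (a joint): Travel of the red key, m: 0 = released.
- ball0_center (a point): Centre of one of three loose steel balls, 18 mm across, 24 g, waiting side by side at the handle end of the tray.
- ball1_center (a point): Centre of one of three loose steel balls, 18 mm across, 24 g, waiting side by side at the handle end of the tray.
- ball2_center (a point): Centre of one of three loose steel balls, 18 mm across, 24 g, waiting side by side at the handle end of the tray.
- carton_mid (a point): Centre of a small red carton 22x30x26 mm, loose thing; do not disturb
- dropper_mid (a point): Centre of a brown dropper bottle 26 mm across, 66 mm tall, loose thing; do not disturb
- cup_mid (a point): Centre of a white sample cup with green lid, 43 mm across, 55 mm tall, loose thing; do not disturb

How it is judged:
By the outcome, as a careful person would: the job done as asked, in the order asked, and still so for the second after the job is handed in, with the robot touching nothing.
It also fails if it takes over 58 s, if anything falls off the work surface, if the arm or the gripper's body presses on something with over 40 N, if the wrist force passes 120 N, or if a joint passes its speed limit or range.

ROBOT

A 7-joint arm with a two-finger parallel gripper is mounted at the origin on a cart in front of the work surface, level with it; the furniture and walls round the work are solid. World frame = base frame: x ahead of the robot, y to its left, z up, the work surface at z = 0. Lengths are in m, angles in rad, forces in N, time in s.
With the tool pointing down it reaches from about 0.4 to 0.85 m from the base axis. Payload 10.4 kg.
Tool frame: the origin (TCP) lies between the finger pads; the fingertips stand ahead of it and the grasp point (between the pads) lies 5 mm behind it (manip.tip_extent is the z of the fingertips in the tool frame, in m); z points along the fingers, y is the line along which they close (so a half turn about z gives the same grasp; the last joint's range is limited). The gripper opens to 85 mm and grips with 20 to 120 N. Pads are 22 mm wide; open, the fingers measure 114 mm over their backs; the gripper's body (76 mm by 85 mm) begins 54 mm behind the grasp point. The pads swing forward as they close: fully open they stand 13 mm farther back than shut.
Start: joints at [1.105, 0.332, -0.065, 1.46, 0.022, 1.35, -0.088], TCP at [0.268, -0.565, 0.245] pointing down, gripper open.
Joint ranges: [-2.6, 2.6], [-0.5, 2.12], [-1.47, 1.34], [0.16, 2.42], [-1.27, 4.41], [0.06, 2.06], [-2.6, 2.6]. Speed limits (rad/s): [2.22, 2.22, 2.79, 2.79, 3.14, 3.14, 3.14].

INTERFACE

Orientations are given as a unit quaternion [x, y, z, w].
In Python, from workcell import status, viewer, manip gives the robot as it stands.
- The arm moves only by the tool play_rows, never from a script. Its argument "plan" is one flat list of numbers, 7 for each row, row after row: the turn, a rotation vector about the tool's x, y, z in degrees, then the shift along the tool's x, y, z in m, then the opening, from 0 (shut) to 1 (fully open). In form: [ax, ay, az, dx, dy, dz, grip, ax, ay, az, dx, dy, dz, grip, ...]. A call has 1 to 20 rows; each row is the pose to reach, as a shift and turn from the pose commanded when the call began, along the tool's axes at that moment; what a row does not reach only later rows make up. A row lasts 1/8 s, in which the tool goes at most 62.5 mm and 10.7 degrees, less where a joint would pass 70% of its speed; a pose out of reach is approached as far as the arm can. A call with a gripper value outside its range is refused whole. The fingers move at their own pace and stop on an object; "squeeze" is the grip in N (left out, the last holds). Time passes only in rows, so rows that repeat a pose let the fingers close. It gives the time, the measured TCP pose, the force, the opening and the grip force at its end, in the units of the state.
- status.get_obs(): the state, without advancing time (a new reading comes with each control period).
- viewer.camera(name): name is "scene" or "top" or "wrist"; returns the picture (400x640x3 uint8, red, green, blue); there is no depth.
- viewer.camera_model(name): a dict with "fx", "fy", "cx", "cy" (pixels), "R" (3x3) and "t" (3): a world point X has camera coordinates R X + t. Camera axes: x right, y down, z forward; pixel columns grow to the right and rows downward; lengths in m; the calibration is good to about 2 mm. A picture is of the moment at which its call begins: read the wrist's pose just before it. camera_model takes no time and is no camera call; for the wrist camera it gives the pose at the moment of the call.
- manip.hand_in(): hands the job in; it is judged then, once.
The state is a dict: "clock": time; "joint_pos": joint angles; "joint_velocities": joint speeds; "tau": joint torques, N m; "position": TCP position; "ee_rot": TCP orientation; "ft_force": force on the tool from outside, world axes, zero at the start; "torque": the same for the moment, N m; "grip_width": opening from 0.0 (shut) to 1.0 (fully open); "grasp_force": force on a finger pad.
Only numpy, scipy, OpenCV 4.12 (cv2) and the standard library are available. Lean on these libraries where they do the work, as an engineer would, in place of code of your own. Each camera call takes 0.05 s, during which the arm holds its last target. There are 200 camera calls.

## Working session

There is one attempt and no reset: what is moved stays moved. The work goes in short steps, Python scripts to look and compute and a tool call to move; the robot and the scene stay as the last step left them, time stands still between calls to the robot, and variables do not carry over. Pictures are saved under pics/ and viewed, at most 10 in all, crops included, and the job is handed in when it is done.

Besides the shell and the picture viewer there is one more tool, called after "Request:" as a command line: name --argument value ..., lists and objects as JSON in quotes. play_rows: Moves the arm, as the interface text tells. Its arguments: {"type":"object","properties":{"plan":{"type":"array","items":{"type":"number"}},"squeeze":{"type":"number"}},"required":["plan"]}

```bash
mkdir -p pics; python3 - <<'E'
from workcell import status, viewer, manip
import cv2,numpy as np
o=status.get_obs(); print(o['clock'],o['position'],o['ee_rot'],manip.tip_extent)
for n in("top","scene"):
    cv2.imwrite(f'pics/{n}0.png',viewer.camera(n)[:,:,::-1])
    m=viewer.camera_model(n); print(n,m['fx'],m['cx'],m['cy'],np.round(m['R'],3).tolist(),m['t'])
E
```

```text
0.0 [ 0.26764758 -0.56437192  0.24447885] [ 9.75584218e-01  2.19624365e-01 -1.91404953e-04 -7.31375111e-04] 0.014
top 517.878427576051 325.1297081026665 205.49160564450543 [[0.008, -1.0, 0.011], [-0.995, -0.009, -0.098], [0.098, -0.01, -0.995]] [-0.01000794  0.52116818  1.52343597]
scene 384.5270376986498 313.69438467604823 194.59585811316506 [[-0.514, -0.858, -0.01], [-0.491, 0.303, -0.817], [0.703, -0.415, -0.577]] [0.2607764  0.3276521  0.75361452]
```

View pics/top0.png

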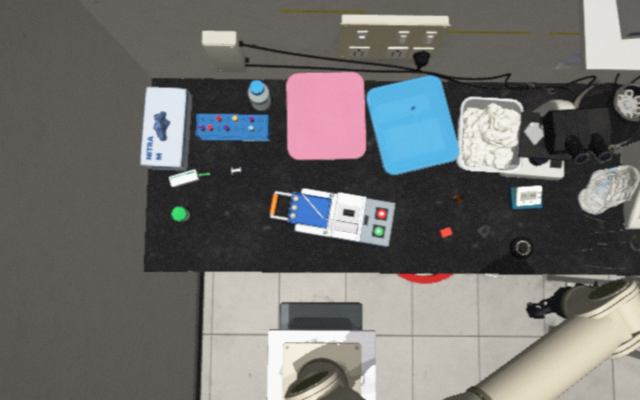

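View pics/scene0.png

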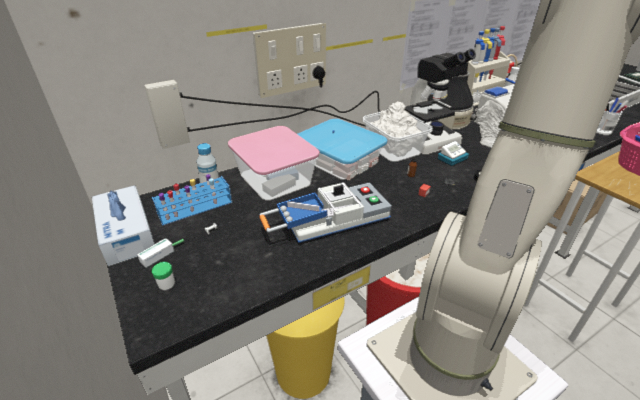

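The top view shows the mill at about (335,217): orange bar at (275,205), balls near (294,208), green key in front at (379,231), red key behind at (382,213), knob at (348,212). The carton is at (446,232) and the cup at (180,214), both well clear.

```bash
cat > h.py <<'E'
import cv2,numpy as np
from workcell import status, viewer, manip
from scipy.spatial.transform import Rotation as Rn
def ray(m,u,v):
    R=np.array(m['R']);t=np.array(m['t'])
    return -R.T@t, R.T@np.array([(u-m['cx'])/m['fx'],(v-m['cy'])/m['fy'],1])
def plane(m,uv,z):
    c,d=ray(m,*uv); return c+d*(z-c[2])/d[2]
def tri(rays):
    A=0;b=0
    for c,d in rays:
        d=d/np.linalg.norm(d);P=np.eye(3)-np.outer(d,d);A=A+P;b=b+P@c
    return np.linalg.solve(A,b)
def mask(img,lo,hi,box):
    h=cv2.cvtColor(img,cv2.COLOR_RGB2HSV); k=cv2.inRange(h,np.array(lo),np.array(hi))
    z=np.zeros_like(k);x0,y0,x1,y1=box;z[y0:y1,x0:x1]=k[y0:y1,x0:x1];return z
def blob(k):
    n,l,s,c=cv2.connectedComponentsWithStats(k)
    i=1+np.argmax(s[1:,4]); return c[i],s[i]
C=dict(orange=((8,150,120),(20,255,255)),green=((55,120,60),(85,255,255)),red=((0,150,90),(6,255,255)))
E
python3 - <<'E'
from h import *
B={'top':(260,180,405,250),'scene':(250,175,395,245)}
I={n:cv2.cvtColor(cv2.imread(f'pics/{n}0.png'),cv2.COLOR_BGR2RGB) for n in B}
M={n:viewer.camera_model(n) for n in B}
P={}
for k,z in(('orange',.051),('green',.06),('red',.06)):
    px={n:blob(mask(I[n],*C[k],B[n])) for n in B}
    P[k]=plane(M['top'],px['top'][0],z)
    print(k,[(np.round(px[n][0],1),px[n][1]) for n in B],P[k].round(4),tri([ray(M[n],*px[n][0]) for n in B]).round(4))
d=P['red']-P['green'];print(np.linalg.norm(d[:2]),np.degrees(np.arctan2(d[1],d[0])))
mid=(P['red']+P['green'])/2; d=P['orange']-mid; print(np.linalg.norm(d[:2]),np.degrees(np.arctan2(-d[0],d[1])))
E
```

```text
orange [(array([273.4, 203.6]), array([270, 194,   8,  20, 100], dtype=int32)), (array([264. , 221.5]), array([260, 216,  10,  14,  71], dtype=int32))] [0.5231 0.1465 0.051 ] [0.5226 0.1458 0.0532]
green [(array([378.4, 231. ]), array([374, 227,   9,   9,  43], dtype=int32)), (array([373.6, 200. ]), array([369, 197,  10,   6,  24], dtype=int32))] [ 0.4446 -0.1611  0.06  ] [ 0.4443 -0.1622  0.0553]
red [(array([381.2, 213.3]), array([377, 209,   9,   9,  44], dtype=int32)), (array([364.8, 190.2]), array([361, 187,   9,   6,  25], dtype=int32))] [ 0.4963 -0.1695  0.06  ] [ 0.4964 -0.1704  0.0558]
0.052437738295543566 -9.166989251741748
0.3162561855559431 -9.579780679466774
```

```bash
cat >> h.py <<'E'
def to(p,ang=-9.4,tilt=0):
    "row (deg, m) from here to world p, tool down, tool x at ang deg in world"
    o=status.get_obs(); R=Rn.from_quat(o['ee_rot'])
    T=Rn.from_euler('z',ang,degrees=True)*Rn.from_euler('x',180+tilt,degrees=True)
    print(np.degrees((R.inv()*T).as_rotvec()).round(2), R.inv().apply(np.array(p)-o['position']).round(4))
E
python3 -c "
from h import *
to([.515,.10,.25])"
```

```text
[-7.000e-02  2.000e-02  3.477e+01] [ 0.5082 -0.4944 -0.0048]
```

Request:
play_rows --plan '[0, 0, 5, 0.05, -0.05, 0, 0.5, 0, 0, 10, 0.1, -0.1, 0, 0.5, 0, 0, 15, 0.15, -0.146, 0, 0.5, 0, 0, 20, 0.2, -0.195, 0, 0.5, 0, 0, 25, 0.25, -0.243, 0, 0.5, 0, 0, 30, 0.3, -0.292, 0, 0.5, 0, 0, 34.8, 0.35, -0.34, 0, 0.5, 0, 0, 34.8, 0.4, -0.389, 0, 0.5, 0, 0, 34.8, 0.45, -0.438, 0, 0.5, 0, 0, 34.8, 0.48, -0.467, 0, 0.5, 0, 0, 34.8, 0.508, -0.494, 0, 0.5, 0, 0, 34.8, 0.508, -0.494, 0, 0.5, 0, 0, 34.8, 0.508, -0.494, 0, 0.5, 0, 0, 34.8, 0.508, -0.494, 0, 0.5, 0, 0, 34.8, 0.508, -0.494, 0, 0.5, 0, 0, 34.8, 0.508, -0.494, 0, 0.5]' --squeeze 25

```text
clock: 2.1
position: [0.5151, 0.0983, 0.2454]
ee_rot: [0.997, -0.083, 0.0, 0.0]
ft_force: [-0.1, 0.4, -0.5]
grip_width: 0.5
grasp_force: 0.0
```

```bash
python3 - <<'E'
from h import *
m=viewer.camera_model('wrist'); I=viewer.camera('wrist'); cv2.imwrite('pics/w1.png',I[:,:,::-1])
import pickle; pickle.dump((m,I),open('w1.pkl','wb'))
o=status.get_obs();print(o['clock'],o['position'],o['joint_pos'].round(2) if hasattr(o['joint_pos'],'round') else o['joint_pos'],np.round(m['R'],2).tolist())
E
```

```text
2.15 [0.51514707 0.09855167 0.24544651] [ 0.34  0.17 -0.68  1.7   0.11  1.32 -2.1 ] [[-0.16, -0.99, -0.0], [-0.95, 0.16, 0.27], [-0.26, 0.04, -0.96]]
```

View pics/w1.png

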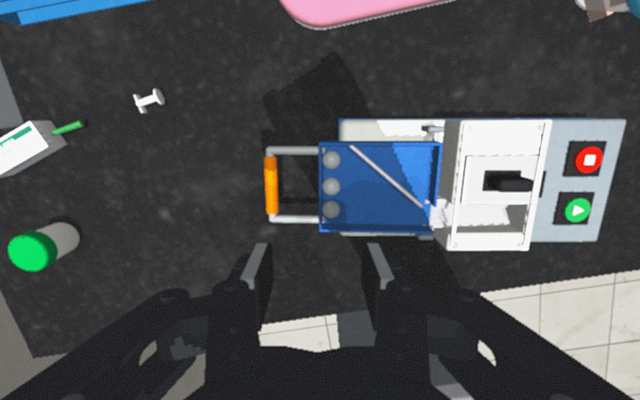

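The wrist view is clear. The bar is at (271,185), balls at (331,160/186/210), red key at (590,160), green key at (577,210), and the black knob at about (484–535, 170–192).

```bash
python3 - <<'E'
from h import *
import pickle; m,I=pickle.load(open('w1.pkl','rb'))
px={k:blob(mask(I,*C[k],b)) for k,b in(('orange',(250,140,300,230)),('green',(540,180,620,235)),('red',(550,130,620,190)))}
P={k:plane(m,px[k][0],z) for k,z in(('orange',.052),('green',.06),('red',.06))}
for k in P: print(k,px[k][0].round(1),px[k][1],P[k].round(4))
k=mask(I,(85,200,40),(0,0,0),(0,0,1,1))
d=P['red']-P['green'];y1=np.degrees(np.arctan2(d[1],d[0]));print(np.hypot(*d[:2]),y1)
# bar direction
ys,xs=np.nonzero(mask(I,*C['orange'],(250,140,300,230)))
e=[plane(m,(xs[ys==q].mean(),q),.052) for q in(ys.min()+3,ys.max()-3)];d=e[0]-e[1];print('bar',np.hypot(*d[:2]),np.degrees(np.arctan2(d[1],d[0])))
# knob top extremes with black at z knob: own coords
yaw=np.radians(-9.4);ex=np.array([np.cos(yaw),np.sin(yaw)]);ey=np.array([-ex[1],ex[0]])
km=(P['red']+P['green'])[:2]/2
for n in P: v=P[n][:2]-km; print(n,'own rel keys',(v@ex).round(4),(v@ey).round(4))
b=mask(I,(0,0,0),(179,255,60),(470,155,535,210));c,s=blob(b);print('knob',c,s)
g=P['orange'];to([g[0],g[1],.12]);
E
```

```text
orange [270.9 184.7] [264 157  15  57 625] [0.521  0.1464 0.052 ]
green [576.4 209.2] [563 197  28  26 473] [ 0.4454 -0.1605  0.06  ]
red [587.4 158.9] [573 146  30  27 454] [ 0.4967 -0.1685  0.06  ]
0.05187972666546589 -8.898476062799814
bar 0.05294646514560051 -8.579664188427904
orange own rel keys -0.0015 0.3149
green own rel keys -0.0259 -0.0002
red own rel keys 0.0259 0.0002
knob [505.05970149 180.90746269] [484 172  49  19 670]
[ 0.02 -0.02 -0.1 ] [-0.0021 -0.0482  0.1254]
```

Request:
play_rows --plan '[0, 0, 0, -0.002, -0.024, 0.04, 0.5, 0, 0, 0, -0.002, -0.048, 0.08, 0.5, 0, 0, 0, -0.002, -0.048, 0.12, 0.5, 0, 0, 0, -0.002, -0.048, 0.16, 0.5, 0, 0, 0, -0.002, -0.048, 0.18, 0.5, 0, 0, 0, -0.002, -0.048, 0.199, 0.5, 0, 0, 0, -0.002, -0.048, 0.199, 0.5, 0, 0, 0, -0.002, -0.048, 0.199, 0.5]'

```text
clock: 3.15
position: [0.5218, 0.1472, 0.0474]
ee_rot: [0.997, -0.082, 0.001, -0.0]
ft_force: [0.1, -0.0, -0.6]
grip_width: 0.499
grasp_force: 0.0
```

```bash
python3 - <<'E'
from h import *
m=viewer.camera_model('wrist'); I=viewer.camera('wrist'); cv2.imwrite('pics/w2.png',I[:,:,::-1])
c,s=blob(mask(I,*C['orange'],(0,0,640,400)));print(c,s,plane(m,c,.053),status.get_obs()['position'])
E
```

```text
[321.18517555 277.43250975] [ 306  212   32  134 3845] [0.52189443 0.14596681 0.053     ] [0.52188162 0.14720982 0.04748755]
```

View pics/w2.png

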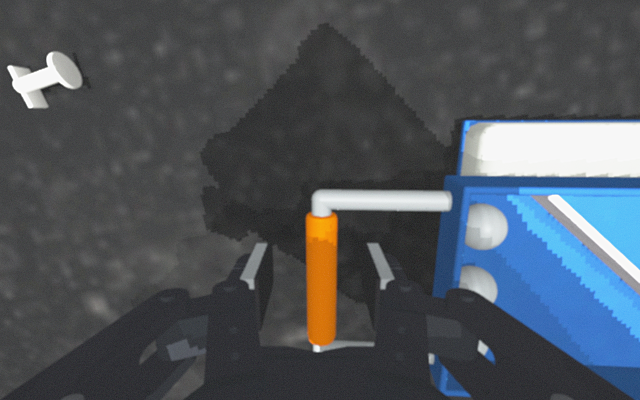

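The bar sits between the open pads at (321,277), and the finger clears the tray wall. I'll close on it.

Request:
play_rows --plan '[0, 0, 0, 0, 0, 0, 0, 0, 0, 0, 0, 0, 0, 0, 0, 0, 0, 0, 0, 0, 0, 0, 0, 0, 0, 0, 0, 0, 0, 0, 0, 0, 0, 0, 0, 0, 0, 0, 0, 0, 0, 0]' --squeeze 25

```text
clock: 3.95
position: [0.5213, 0.1456, 0.047]
ee_rot: [0.997, -0.083, 0.0, 0.001]
ft_force: [-3.6, -5.5, 7.9]
grip_width: 0.141
grasp_force: 24.8
```

Request:
play_rows --plan '[0, 0, 0, 0, 0.0001, -0.008, 0, 0, 0, 0, 0, 0.0004, -0.0165, 0, 0, 0, 0, 0, 0.0013, -0.0248, 0, 0, 0, 0, 0, 0.0025, -0.0329, 0, 0, 0, 0, 0, 0.0042, -0.041, 0, 0, 0, 0, 0, 0.0062, -0.0489, 0, 0, 0, 0, 0, 0.0087, -0.0568, 0, 0, 0, 0, 0, 0.0115, -0.0645, 0, 0, 0, 0, 0, 0.0148, -0.072, 0, 0, 0, 0, 0, 0.0168, -0.0766, 0, 0, 0, 0, 0, 0.0168, -0.0766, 0, 0, 0, 0, 0, 0.0168, -0.0766, 0, 0, 0, 0, 0, 0.0168, -0.0766, 0, 0, 0, 0, 0, 0.0168, -0.0766, 0, 0, 0, 0, 0, 0.0168, -0.0766, 0, 0, 0, 0, 0, 0.0168, -0.0766, 0, 0, 0, 0, 0, 0.0168, -0.0766, 0, 0, 0, 0, 0, 0.0168, -0.0766, 0, 0, 0, 0, 0, 0.0168, -0.0766, 0, 0, 0, 0, 0, 0.0168, -0.0766, 0]'

```text
clock: 6.45
position: [0.5187, 0.1305, 0.1229]
ee_rot: [0.997, -0.082, 0.0, -0.0]
ft_force: [4.9, -3.4, -4.0]
grip_width: 0.142
grasp_force: 24.4
```

```bash
python3 - <<'E'
from h import *
w=viewer.camera('wrist');t=viewer.camera('top')
t=cv2.resize(t[185:255,260:410],None,fx=4,fy=4,interpolation=cv2.INTER_CUBIC)
c=np.zeros((280+400,640,3),np.uint8);c[:400]=w;c[400:,:600]=t
cv2.imwrite('pics/w3.png',c[:,:,::-1][:600+80][:600] if 0 else cv2.resize(c,(564,600))[:,:,::-1])
E
```

```text
(no output)
```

View pics/w3.png

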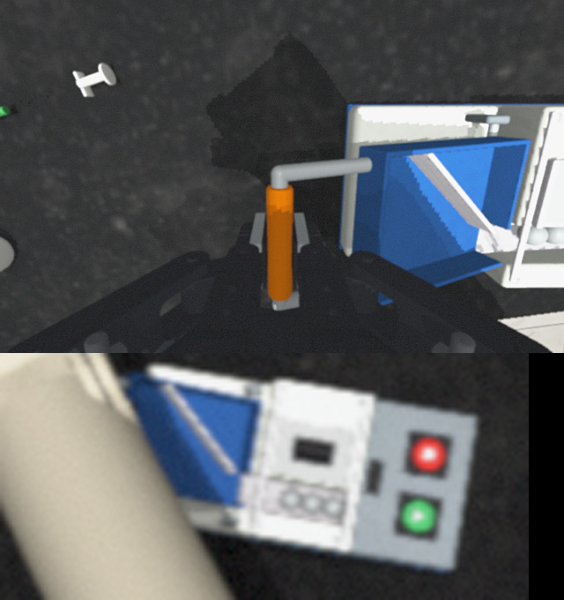

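The top view shows all three balls in the groove and an empty tray. I'll lower it along the same arc, release, and rise.

Request:
play_rows --plan '[0, 0, 0, 0, -0.002, 0.0046, 0, 0, 0, 0, 0, -0.0053, 0.0121, 0, 0, 0, 0, 0, -0.0081, 0.0198, 0, 0, 0, 0, 0, -0.0106, 0.0277, 0, 0, 0, 0, 0, -0.0126, 0.0356, 0, 0, 0, 0, 0, -0.0143, 0.0437, 0, 0, 0, 0, 0, -0.0155, 0.0518, 0, 0, 0, 0, 0, -0.0164, 0.0601, 0, 0, 0, 0, 0, -0.0167, 0.0686, 0, 0, 0, 0, 0, -0.0168, 0.073, 0, 0, 0, 0, 0, -0.0168, 0.0766, 0, 0, 0, 0, 0, -0.0168, 0.0766, 0, 0, 0, 0, 0, -0.0168, 0.0766, 0, 0, 0, 0, 0, -0.0168, 0.0766, 0.5, 0, 0, 0, 0, -0.0168, 0.0766, 0.5, 0, 0, 0, 0, -0.0168, 0.0766, 0.5, 0, 0, 0, 0, -0.0168, 0.0766, 0.5]'

```text
clock: 8.68
position: [0.5208, 0.1473, 0.0461]
ee_rot: [0.997, -0.082, -0.0, -0.0]
ft_force: [0.4, -0.2, 0.4]
grip_width: 0.501
grasp_force: 0.0
```

Request:
play_rows --plan '[0, 0, 0, 0, 0, -0.04, 0.5, 0, 0, 0, 0, 0, -0.09, 0.5, 0, 0, 0, 0, 0.03, -0.14, 0.5, 0, 0, 0, 0, 0.08, -0.15, 0.5, 0, 0, 0, 0, 0.13, -0.15, 0.5, 0, 0, 0, 0, 0.18, -0.15, 0.5, 0, 0, 0, 0, 0.22, -0.15, 0.5, 0, 0, 0, 0, 0.22, -0.15, 0.5, 0, 0, 0, 0, 0.22, -0.15, 0.5]'

```text
clock: 9.8
position: [0.4851, -0.0692, 0.1963]
ee_rot: [0.997, -0.082, 0.0, -0.0]
ft_force: [0.8, 0.6, -0.7]
grip_width: 0.5
grasp_force: 0.0
```

```bash
python3 - <<'E'
from h import *
import pickle
m=viewer.camera_model('wrist'); I=viewer.camera('wrist'); cv2.imwrite('pics/w4.png',I[:,:,::-1])
pickle.dump((m,I),open('w4.pkl','wb'));print(status.get_obs()['position'],status.get_obs()['clock'])
print(plane(viewer.camera_model('top'),(349.1,212.5),.1), ray(m,0,0)[0])
for k in('green','red'):
    c,s=blob(mask(I,*C[k],(330,0,640,400)));print(k,c,s,plane(m,c,.06))
E
```

```text
[ 0.48522391 -0.06873082  0.19636241] 9.85
[ 0.49445535 -0.07334471  0.1       ] [ 0.55241173 -0.07975513  0.32569978]
green [428.70648464 223.47952218] [414 209  31  30 586] [ 0.44494797 -0.16156655  0.06      ]
red [618.80868902 176.72256098] [ 593  158   47   38 1312] [ 0.46080598 -0.32292455  0.06      ]
```

View pics/w4.png

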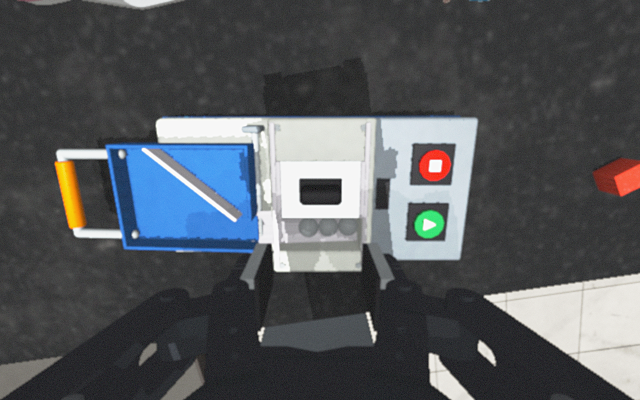

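The tray is down and the three balls are in the groove at (307–347,227). The knob is at (300–341, 178–204) on its white foot plate, the green key at (429,223) and the red at (435,166).

```bash
python3 - <<'E'
from h import *
import pickle;m,I=pickle.load(open('w4.pkl','rb'))
v=I.max(2); b=np.zeros_like(v);b[168:214,285:358]=(v[168:214,285:358]<70)*255
c,s=blob(b);x,y,w,h,_=s;print(c,s)
print('col',v[180:210,320].tolist())
for z in(.10,.104):
  f=plane(m,(x+w/2,y+h),z);l,r=plane(m,(x,y+h),z),plane(m,(x+w,y+h),z);print(z,'front top',f.round(4),'width',np.linalg.norm(l-r).round(4))
bk=plane(m,(x+w/2,y),.078);print('rear foot',bk.round(4))
K=plane(m,(x+w/2,y+h),.102)+.006*np.array([.987,-.16,0]);print('knob',K.round(4));G=np.array([.445,-.161,.06])
print('own knob-keymid', )
to([K[0],K[1],.087]);to([.4452,-.161,.06])
E
```

```text
[320.22417355 191.34400826] [300 179  41  25 968]
col [45, 55, 56, 47, 46, 36, 32, 28, 36, 37, 38, 39, 41, 48, 60, 58, 55, 54, 56, 52, 47, 51, 47, 32, 104, 221, 254, 248, 246, 246]
0.1 front top [ 0.4892 -0.0717  0.1   ] width 0.0302
0.104 front top [ 0.4903 -0.0719  0.104 ] width 0.0296
rear foot [ 0.5033 -0.0742  0.078 ]
knob [ 0.4957 -0.0728  0.102 ]
own knob-keymid
[-0.02 -0.01  0.07] [0.011  0.0023 0.1094]
[-0.02 -0.01  0.07] [-0.0246  0.0976  0.1363]
```

Request:
play_rows --plan '[0, 0, 0, 0.011, 0.002, 0.03, 0.6, 0, 0, 0, 0.011, 0.002, 0.06, 0.6, 0, 0, 0, 0.011, 0.002, 0.085, 0.6, 0, 0, 0, 0.011, 0.002, 0.1, 0.6, 0, 0, 0, 0.011, 0.002, 0.1, 0.6, 0, 0, 0, 0.011, 0.002, 0.1, 0, 0, 0, 0, 0.011, 0.002, 0.1, 0, 0, 0, 0, 0.011, 0.002, 0.1, 0, 0, 0, 0, 0.011, 0.002, 0.1, 0]' --squeeze 25

```text
clock: 10.98
position: [0.4964, -0.0736, 0.0974]
ee_rot: [0.997, -0.082, 0.001, 0.0]
ft_force: [-0.5, 2.4, 7.2]
grip_width: 0.348
grasp_force: 26.8
```

Request:
play_rows --plan '[0, 0, 0, -0.008, 0, 0, 0, 0, 0, 0, -0.016, 0, 0, 0, 0, 0, 0, -0.024, 0, 0, 0, 0, 0, 0, -0.032, 0, 0, 0, 0, 0, 0, -0.04, 0, 0, 0, 0, 0, 0, -0.048, 0, 0, 0, 0, 0, 0, -0.054, 0, 0, 0, 0, 0, 0, -0.058, 0, 0, 0, 0, 0, 0, -0.06, 0, 0, 0, 0, 0, 0, -0.061, 0, 0, 0, 0, 0, 0, -0.061, 0, 0, 0, 0, 0, 0, -0.061, 0, 0, 0]'

```text
clock: 12.48
position: [0.4437, -0.065, 0.0998]
ee_rot: [0.997, -0.082, 0.01, 0.0]
ft_force: [32.9, -5.4, -9.5]
grip_width: 0.334
grasp_force: 25.6
```

Request:
play_rows --plan '[0, 0, 0, 0.003, 0, 0, 0, 0, 0, 0, 0.003, 0, 0, 0, 0, 0, 0, 0.003, 0, 0, 0.6, 0, 0, 0, 0.003, 0, 0, 0.6, 0, 0, 0, 0.003, 0, 0, 0.6, 0, 0, 0, 0.003, 0, -0.05, 0.6, 0, 0, 0, 0.003, 0, -0.1, 0.6, 0, 0, 0, 0.04, 0, -0.1, 0.6, 0, 0, 0, 0.06, 0, -0.1, 0.6, 0, 0, 0, 0.06, 0, -0.1, 0.6, 0, 0, 0, 0.06, 0, -0.1, 0.6]'

```text
clock: 13.85
position: [0.4936, -0.0734, 0.1958]
ee_rot: [0.997, -0.082, -0.001, -0.0]
ft_force: [0.8, 0.2, 1.0]
grip_width: 0.601
grasp_force: 0.0
```

```bash
python3 - <<'E'
from h import *
import pickle
m=viewer.camera_model('wrist'); I=viewer.camera('wrist'); cv2.imwrite('pics/w5.png',I[:,:,::-1])
pickle.dump((m,I),open('w5.pkl','wb'));print(status.get_obs()['position'],status.get_obs()['clock'],ray(m,0,0)[0])
E
```

```text
[ 0.49363767 -0.0734744   0.19601066] 13.9 [ 0.56109596 -0.08400261  0.3250951 ]
```

View pics/w5.png

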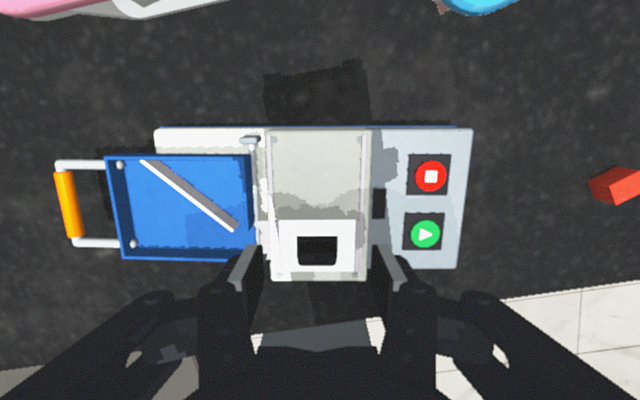

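The shutter now sits at the front, with its plate covering rows 220–278, the knob at (297–338, 236–265) and the balls covered. I'll measure how far it travelled.

```bash
python3 - <<'E'
from h import *
import pickle
ex=np.array([np.cos(np.radians(-9)),np.sin(np.radians(-9))])
out=[]
for f,r0 in(('w4.pkl',168),('w5.pkl',228)):
    m,I=pickle.load(open(f,'rb'));v=I.max(2);b=np.zeros_like(v);b[r0:r0+46,285:358]=(v[r0:r0+46,285:358]<75)*255
    (c,s)=blob(b);x,y,w,h,_=s
    g,_=blob(mask(I,*C['green'],(390,190,470,270)));G=plane(m,g,.06)
    o=[(plane(m,(x+w/2,y+h),.102)-G)[:2]@ex,(plane(m,(x+w/2,y),.078)-G)[:2]@ex];out.append(o);print(s,G.round(4),np.round(o,4))
print(np.subtract(*out))
to([.4449,-.1612,.10])
E
```

```text
[300 179  41  25 983] [ 0.4449 -0.1616  0.06  ] [0.0302 0.044 ]
[ 298  237   39   28 1059] [ 0.445  -0.1616  0.06  ] [-0.0095  0.0039]
[0.03976903 0.04004471]
[ 0.02  0.05 -0.02] [-0.0336  0.0945  0.0961]
```

The shutter only travelled about 40 mm while the grip went 53 mm, so the grip slipped. I'll check for the stop by pushing from behind the knob with the fingers shut.

Request:
play_rows --plan '[0, 0, 0, -0.008, 0.001, 0, 0, 0, 0, 0, -0.008, 0.001, 0.03, 0, 0, 0, 0, -0.008, 0.001, 0.06, 0, 0, 0, 0, -0.008, 0.001, 0.085, 0, 0, 0, 0, -0.008, 0.001, 0.099, 0, 0, 0, 0, -0.008, 0.001, 0.099, 0, 0, 0, 0, -0.008, 0.001, 0.099, 0]'

```text
clock: 14.78
position: [0.487, -0.0734, 0.0983]
ee_rot: [0.997, -0.082, 0.001, 0.0]
ft_force: [0.1, -0.0, 0.1]
grip_width: -0.002
grasp_force: 0.0
```

Request:
play_rows --plan '[0, 0, 0, -0.004, 0, 0, 0, 0, 0, 0, -0.008, 0, 0, 0, 0, 0, 0, -0.012, 0, 0, 0, 0, 0, 0, -0.015, 0, 0, 0, 0, 0, 0, -0.018, 0, 0, 0, 0, 0, 0, -0.018, 0, 0, 0]'

```text
clock: 15.52
position: [0.473, -0.0711, 0.0984]
ee_rot: [0.997, -0.082, 0.005, -0.0]
ft_force: [22.5, -3.6, -15.8]
grip_width: 0.0
grasp_force: 11.1
```

Request:
play_rows --plan '[0, 0, 0, 0.01, 0, 0, 0, 0, 0, 0, 0.02, 0, -0.05, 0, 0, 0, 0, 0.02, 0, -0.1, 0, 0, 0, 0, 0.06, 0, -0.12, 0, 0, 0, 0, 0.08, 0, -0.12, 0, 0, 0, 0, 0.08, 0, -0.12, 0]'

```text
clock: 16.27
position: [0.548, -0.0835, 0.2169]
ee_rot: [0.997, -0.082, -0.0, -0.0]
ft_force: [-1.0, -0.0, -2.0]
grip_width: 0.002
grasp_force: 0.0
```

```bash
python3 - <<'E'
from h import *
import pickle
m=viewer.camera_model('wrist');I=viewer.camera('wrist');pickle.dump((m,I),open('w6.pkl','wb'))
a=pickle.load(open('w4.pkl','rb'))[1];b=pickle.load(open('w1.pkl','rb'))[1]; s=viewer.camera('scene')
f=lambda i,x,y,w,h,W=400,H=300:cv2.resize(i[y:y+h,x:x+w],(W,H),interpolation=cv2.INTER_CUBIC)
print(ray(m,0,0)[0],[plane(m,(320,r),.09) for r in (100,300)])
c=np.vstack([np.hstack([f(a,250,115,133,165,400,300),f(I,240,100,213,260)]),np.hstack([f(b,425,110,133,150),f(s,260,170,140,80)])])
cv2.imwrite('pics/c6.png',c[:,:,::-1])
E
```

```text
[ 0.61543511 -0.09415978  0.34614707] [array([ 0.62517912, -0.09773897,  0.09      ]), array([ 0.45359776, -0.06985979,  0.09      ])]
```

View pics/c6.png

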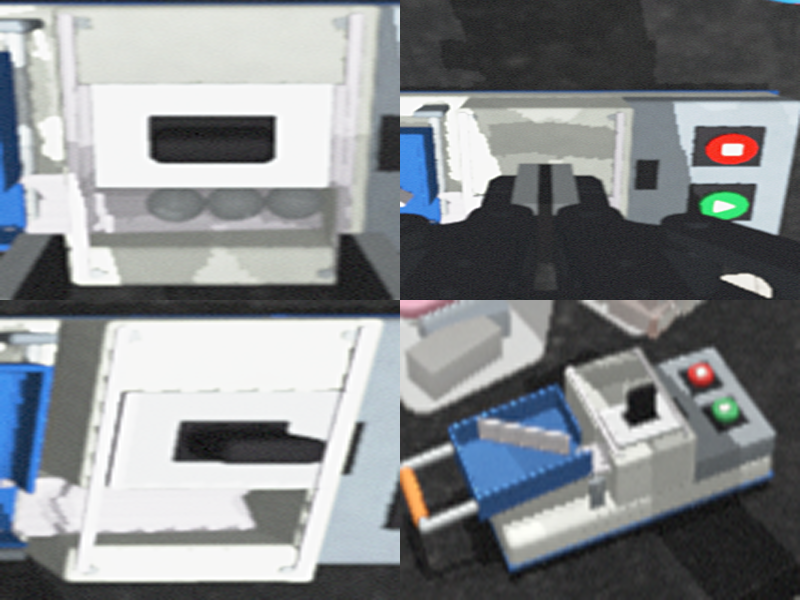

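The stop is genuine. A 22 N push moved the shutter no further, its plate ends at the block's front, and the knob's own x is −29.5 mm, right over the groove line at −30 mm. It must have started part-way along. Next is the green key, with fingers shut.

Request:
play_rows --plan '[0, 0, 0, -0.03, 0.031, 0, 0, 0, 0, 0, -0.06, 0.062, 0, 0, 0, 0, 0, -0.089, 0.094, 0, 0, 0, 0, 0, -0.089, 0.094, 0.04, 0, 0, 0, 0, -0.089, 0.094, 0.08, 0, 0, 0, 0, -0.089, 0.094, 0.115, 0, 0, 0, 0, -0.089, 0.094, 0.132, 0, 0, 0, 0, -0.089, 0.094, 0.139, 0, 0, 0, 0, -0.089, 0.094, 0.139, 0, 0, 0, 0, -0.089, 0.094, 0.139, 0]'

```text
clock: 17.62
position: [0.4451, -0.1619, 0.0794]
ee_rot: [0.997, -0.082, 0.001, 0.0]
ft_force: [0.5, -0.4, -0.2]
grip_width: -0.002
grasp_force: 0.0
```

```bash
python3 - <<'E'
from h import *
m=viewer.camera_model('wrist');I=viewer.camera('wrist');cv2.imwrite('pics/w7.png',I[:,:,::-1])
o=status.get_obs();print(o['position'],o['ft_force']);to([.4449,-.1614,.074])
R=np.array(m['R']);
for p in([.4449,-.1614,.06],list(o['position'])):
    c=R@np.array(p)+m['t'];print(c[:2]/c[2]*[m['fx'],m['fy']]+[m['cx'],m['cy']])
E
```

```text
[ 0.44508293 -0.16187626  0.07928763] [-0.16179469  0.14165574 -0.78427222]
[ 0.03 -0.09 -0.03] [-0.0003 -0.0004  0.0053]
[317.32409239 254.25675501]
[318.34421763 271.86233591]
```

View pics/w7.png

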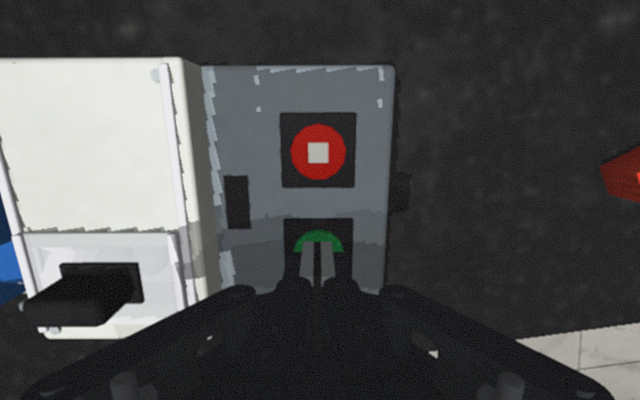

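The shut fingertips stand centred over the green key at (317,250), clear of the red one at (318,152). I'll press in small steps.

Request:
play_rows --plan '[0, 0, 0, 0, 0, 0.003, 0, 0, 0, 0, 0, 0, 0.005, 0, 0, 0, 0, 0, 0, 0.0065, 0, 0, 0, 0, 0, 0, 0.0075, 0]'

```text
clock: 18.18
position: [0.4447, -0.1618, 0.0717]
ee_rot: [0.997, -0.082, 0.0, 0.0]
ft_force: [-7.9, 1.8, 20.6]
grip_width: 0.0
grasp_force: 10.4
```

Request:
play_rows --plan '[0, 0, 0, 0, 0, -0.0006, 0, 0, 0, 0, 0, 0, -0.0006, 0]'

```text
clock: 18.42
position: [0.4446, -0.1618, 0.0721]
ee_rot: [0.997, -0.082, 0.0, 0.0]
ft_force: [-3.1, 0.8, 10.6]
grip_width: -0.001
grasp_force: 5.3
```

Holding at 10.6 N, which is bottomed and well under the 25 N limit. I'll hold it a bit longer, then lift away.

Request:
play_rows --plan '[0, 0, 0, 0, 0, 0, 0, 0, 0, 0, 0, 0, 0, 0, 0, 0, 0, 0, 0, 0, 0, 0, 0, 0, 0, 0, -0.005, 0, 0, 0, 0, 0, 0, -0.03, 0, 0, 0, 0, 0, 0, -0.08, 0, 0, 0, 0, 0, 0, -0.13, 0, 0, 0, 0, 0.1, 0, -0.15, 0, 0, 0, 0, 0.1, 0, -0.15, 0, 0, 0, 0, 0.1, 0, -0.15, 0]'

```text
clock: 19.68
position: [0.5449, -0.1779, 0.2212]
ee_rot: [0.997, -0.082, 0.0, -0.001]
ft_force: [-0.7, 0.3, -0.1]
grip_width: -0.002
grasp_force: 0.0
```

```bash
python3 - <<'E'
from h import *
o=status.get_obs();print(o['clock'],o['position'],o['ft_force'])
w=viewer.camera('wrist');t=viewer.camera('top');s=viewer.camera('scene')
f=lambda i,x,y,a,b,W,H:cv2.resize(i[y:y+b,x:x+a],(W,H),interpolation=cv2.INTER_CUBIC)
c=np.vstack([f(w,0,0,640,400,640,400),np.hstack([f(t,260,180,150,94,320,200),f(s,250,165,160,100,320,200)])])
cv2.imwrite('pics/f.png',c[:,:,::-1])
E
```

```text
19.675 [ 0.54489367 -0.17791173  0.22117616] [-0.67713773  0.25471511 -0.12525865]
```

View pics/f.png

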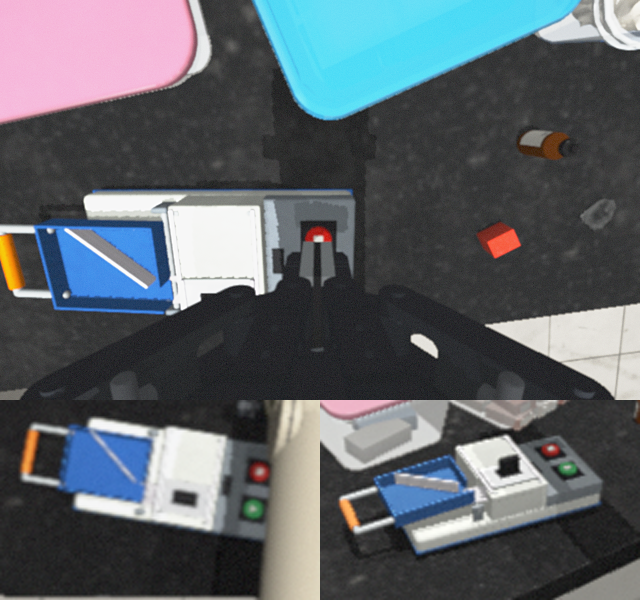

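The tray is down, the shutter is forward, both keys are released, and the carton and dropper bottle are standing untouched. I'm handing in.

```bash
python3 -c "
from workcell import manip
print(manip.hand_in())"
```

```text
the job is handed in; nothing more can be done
None
```

I handed the job in at about 20 s: three balls in the groove, tray down, and the green key held bottomed for over half a second, peaking at 20.6 N. The shutter is closed to a hard stop centred over the groove, but I measured only about 40 mm of travel, not 58 mm, so I took it to have started part-way along.

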